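# Restock the glaze-jar lane, oldest first

## Robot

A 7-joint arm with a two-finger parallel gripper is mounted at the origin on the work surface. World frame = base frame: x ahead of the robot, y to its left, z up, the work surface at z = 0. Lengths are in m, angles in degrees, forces in N, time in s.
With the tool pointing down it reaches from about 0.425 to 0.875 m from the base axis. Payload 4.7 kg.
Tool frame: the origin (TCP) lies midway between the tips of the shut fingers; the grasp point (between the pads) lies 19 mm behind it; z points along the fingers, y is the direction in which the jaws open and shut (so a half turn about z gives the same grasp; the last joint's range is limited). The gripper opens to 87 mm and grips with 3 to 60 N. Pads are 19 mm wide; open, the fingers measure 117 mm over their backs; the gripper's body (75 mm by 190 mm) begins 51 mm behind the grasp point.
Start: joints at [73.287, 18.392, -4.016, 83.108, 1.295, 78.541, -3.26], TCP at [0.196, -0.62, 0.223] pointing down, gripper open.
Joint ranges: [-163.93, 163.93], [-17.29, 119.83], [-79.2, 71.16], [3.27, 140.29], [-89.18, 269.18], [5.43, 117.66], [-154.24, 154.24]. Speed limits (degrees/s): [147.25, 147.25, 180, 180, 180, 180, 180].

## Interface

Orientations are given as [roll, pitch, yaw] about the fixed x, y, z axes, in that order (R = Rz(yaw) Ry(pitch) Rx(roll)).
In Python, from cell import env gives the robot as it stands. The module is installed in compiled form; this text tells all that it offers.
- The arm moves only by the tool servo_tool, never from a script. Its argument "plan" is a list of rows, each a list of 3 entries, a list of its own where there are three numbers: the opening, from 0 (shut) to 1 (fully open), then the shift along the tool's x, y, z in cm, then the turn, a rotation vector about the tool's x, y, z in degrees. A call has 1 to 20 rows; each row shifts and turns the pose as measured when the row begins, along the tool's axes as they then stand; what a row does not reach is not made up. A row lasts 1/12 s, in which the tool goes at most 41.7 mm and 7.16 degrees, less where a joint would pass 70% of its speed; a pose out of reach is approached as far as the arm can. A call is refused whole if a number of a shift passes 4.17 or a number of a turn 7.16, either way. A call with a gripper value outside its range is refused whole. The fingers move at their own pace and stop on an object; "force" is the grip in N (left out, the last holds). Time passes only in rows, so rows that do not move let the fingers close. It gives the time, the measured TCP pose, the force and the opening at its end, in the units of the state.
- env.get_obs(): the state, without advancing time (a new reading comes with each control period).
- env.read_camera(name): name is "side" or "top" or "wrist"; returns a dict with "image" (384x512x3 uint8, blue, green, red), "fx", "fy", "cx", "cy" (pixels), "k1" (the pictures are not rectified: a ray, as slopes to the right and down, at radius r is drawn at 1 + k1 r^2 times it, then the intrinsics apply), "rvec" (rotation vector, rad) and "tvec" (3), from world to camera coordinates, as OpenCV has them; the wrist camera has in their place "T_tool_cam" (4x4, takes a point from camera to tool coordinates, whose origin is the TCP and whose axes are the flange's). Camera axes: x right, y down, z forward; pixel columns grow to the right and rows downward; lengths in m; the calibration is good to about 2 mm. A picture is of the moment at which its call begins: read the wrist's pose just before it. There is no depth.
- env.sign_off(): hands the job in, once; it reports no verdict.
The state is a dict: "time_s": time; "qpos": joint angles; "joint_velocities": joint speeds; "effort": joint torques, N m; "tool_pos": TCP position; "tool_rot": TCP orientation; "force": force on the tool from outside, world axes, zero at the start; "wrist_torque": the same for the moment, N m; "grip_width": finger opening in m.
Only numpy, scipy, OpenCV 4.12 (cv2) and the standard library are available. Lean on these libraries where they do the work, as an engineer would, in place of code of your own. Each camera call takes 0.05 s, during which the arm holds its last target. There are 200 camera calls.

## Task

A new glaze jar has been delivered and stands on the table; the older jar of the same kind stands in its lane on the wooden display board. Bring the old jar forward until it stands against the low stop at the near end of its lane (the end towards the robot), or within a finger's breadth of it, and only then stand the new jar in the same lane behind it, with less than half a jar's width of space between the two, both upright. Leave the narrow bottle in the neighbouring lane standing where it is.

Things in the scene. Friction and masses are not known exactly. Their poses are not given: they have to be found in the camera images.
- lane_front (a point): Fixed wooden lane on a wooden board. Point: on the lane's floor (24 mm above the table), mid-width, at the inner face of the stop (20 mm high) closing the near end. x runs along the lane from the stop to its open far end, z up. Floor 220 mm long, 72 mm wide between rails 12 mm high, 8 mm thick. A twin lane holding a bottle lies parallel, 120 mm to its left or right. The lane's direction varies.
- old_center (a point): Old jar, the only one in the lane, some way behind the stop: upright cylinder 52 mm in diameter, 76 mm high, white plastic, paper band, red lid of the same diameter, about 0.2 kg, loose. Point: on its axis, half-way up (38 mm above its underside); z is its axis. Against the stop, its centre is 26 mm from the stop's face.
- new_center (a point): New jar, the same as the old one (52 mm in diameter, 76 mm high, about 0.2 kg), loose on the table to the right of the board, near a narrow bottle and a wide flat tub of like materials. Point: on its axis, half-way up (38 mm above its underside); z is its axis.
- bottle_center (a point): Bystander: narrow bottle, 36 mm in diameter and 88 mm high, white with a red cap, standing loose in the neighbouring lane. The point is on its axis, half-way up (44 mm above its underside).
Not all that is in view belongs to the job. Leave any purple look-alike of the part that bears new_center alone. What is shaped like the part that bears old_center but blue is not meant.

How it is judged (in metres and radians):
On the way:
1. the old jar stands at the front of its lane, within 18 mm of the stop, while the new jar is not yet in the lane (x of old_center in the frame of lane_front between 0.015 and 0.044 m and y of old_center in the frame of lane_front between -0.018 and 0.018 m and z of old_center in the frame of lane_front between 0.028 and 0.048 m and angle between old_center's own z axis and vertical below 0.175 rad and (y of new_center in the frame of lane_front below -0.06 m or y of new_center in the frame of lane_front above 0.06 m)), for 0.2 s.
At the end, for the whole second after the job is handed in: Both jars upright (10 degrees) and at rest on the floor of the lane: the old one at most 18 mm from the front stop, the new one behind it with at most 30 mm between them. The new jar came in only after the old one had been brought forward (x of old_center in the frame of lane_front between 0.015 and 0.044 m and y of old_center in the frame of lane_front between -0.018 and 0.018 m and z of old_center in the frame of lane_front between 0.028 and 0.048 m and angle between each of old_center, new_center's own z axis and vertical below 0.175 rad and y of new_center in the frame of lane_front between -0.018 and 0.018 m and z of new_center in the frame of lane_front between 0.028 and 0.048 m and x of new_center in the frame of lane_front between 0.06 and 0.13 m and horizontal distance between old_center and new_center below 0.082 m and linear speed of each of old, new below 0.02 m/s and angular speed of each of old, new below 0.2 rad/s); the robot touches nothing.
It fails at once if the bottle in the neighbouring lane is moved by more than 25 mm or knocked over (distance of bottle_center from where it was at the start of the episode above 0.025 m or angle between bottle_center's own z axis and vertical above 0.5 rad).
It also fails if it takes over 53 s, if anything falls off the work surface, if the arm or the gripper's body presses on something with over 40 N, if the wrist force passes 120 N, or if a joint passes its speed limit or range.

## Working session

There is one attempt and no reset: what is moved stays moved. The work goes in short steps, Python scripts to look and compute and a tool call to move; the robot and the scene stay as the last step left them, time stands still between calls to the robot, and variables do not carry over. Pictures are saved under pics/ and viewed, about 8 in all and at most 12, crops included, and the job is handed in when it is done.

Besides the shell and the picture viewer there is one more tool, called as a command line: name --argument value ..., lists and objects as JSON in quotes. servo_tool: Moves the arm, as the interface text tells. Its arguments: {"type":"object","properties":{"plan":{"type":"array"},"force":{"type":"number"}},"required":["plan"]}

```bash
mkdir -p pics; cat > h.py <<'E'
import numpy as np, cv2
from cell import env
from scipy.spatial.transform import Rotation as R
def cam(name):
    o=env.get_obs(); c=env.read_camera(name)
    if name=='wrist':
        T=np.eye(4); T[:3,:3]=R.from_euler('xyz',o['tool_rot'],degrees=True).as_matrix(); T[:3,3]=o['tool_pos']
        W=T@c['T_tool_cam']
    else:
        A=np.eye(4); A[:3,:3]=cv2.Rodrigues(np.array(c['rvec'],float))[0]; A[:3,3]=np.ravel(c['tvec']); W=np.linalg.inv(A)
    c['W']=W; return c
def K(c): return np.array([[c['fx'],0,c['cx']],[0,c['fy'],c['cy']],[0,0,1.]])
def D(c): return np.array([c['k1'],0,0,0.])
def onplane(c,uv,z):
    # inverse of radial model, by cv2
    n=cv2.undistortPoints(np.array(uv,float).reshape(-1,1,2),K(c),D(c)).reshape(-1,2)
    d=np.c_[n,np.ones(len(n))]@c['W'][:3,:3].T; o=c['W'][:3,3]
    return o+d*((z-o[2])/d[:,2])[:,None]
def proj(c,P):
    A=np.linalg.inv(c['W']); return cv2.projectPoints(np.array(P,float).reshape(-1,1,3),cv2.Rodrigues(A[:3,:3])[0],A[:3,3],K(c),D(c))[0].reshape(-1,2)
E
python3 - <<'E'
from h import *
import pickle
print(env.get_obs())
d={}
for n in ('top','side'):
    c=cam(n); d[n]=c; cv2.imwrite(f'pics/{n}0.png',cv2.resize(c['image'],(800,600),interpolation=cv2.INTER_CUBIC)); print(n,c['W'].round(3),c['fx'],c['k1'])
pickle.dump(d,open('c0.pkl','wb'))
E
```

```text
{'time_s': 0.0, 'qpos': array([73.28656467, 18.43760096, -4.01523392, 83.17342987,  1.29525834,
       78.54065295, -3.25896793]), 'joint_velocities': array([-0.04434386,  0.09100257,  0.08715879,  0.08214042, -0.05565432,
        0.08118259,  0.01226988]), 'effort': array([ 1.22344559e-04, -4.91285419e+01, -4.04483937e-01, -3.12528455e+01,
       -6.42550481e-02,  4.36899439e-02,  1.73968556e-04]), 'tool_pos': array([ 0.19547342, -0.61934439,  0.2214909 ]), 'tool_rot': array([-1.79893570e+02,  6.04410429e-03,  1.75239591e+01]), 'force': array([ 1.13741608, -0.00554159, -0.66842711]), 'wrist_torque': array([ 0.02935472, -0.00333965,  0.00771305]), 'grip_width': 0.08672162845891376}
top [[ 0.013 -0.999  0.046  0.516]
 [-1.    -0.011  0.028  0.005]
 [-0.027 -0.046 -0.999  1.02 ]
 [ 0.     0.     0.     1.   ]] 366.62522721479246 -0.01480619163378516
side [[ 0.998 -0.055  0.034  0.532]
 [-0.064 -0.764  0.642 -0.597]
 [-0.009 -0.643 -0.766  0.798]
 [ 0.     0.     0.     1.   ]] 354.93422835106657 -0.061341882443894595
```

View pics/top0.png

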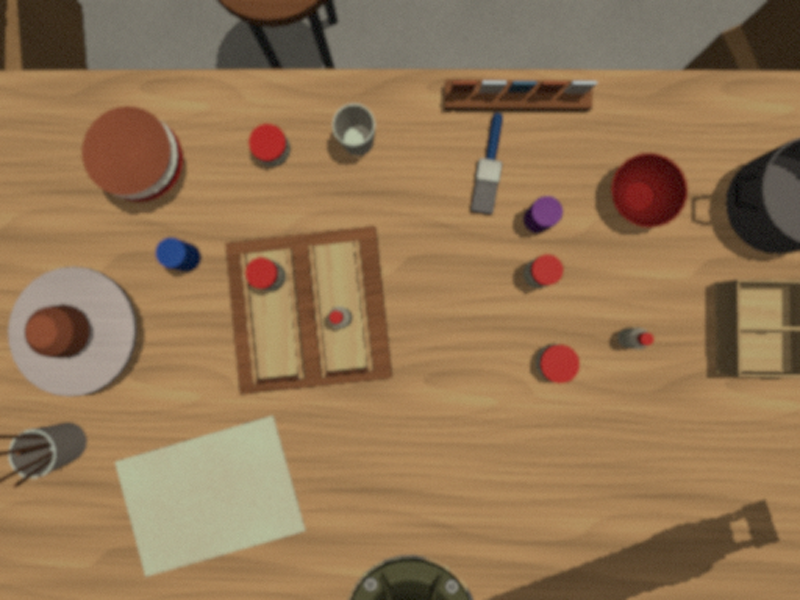

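View pics/side0.png

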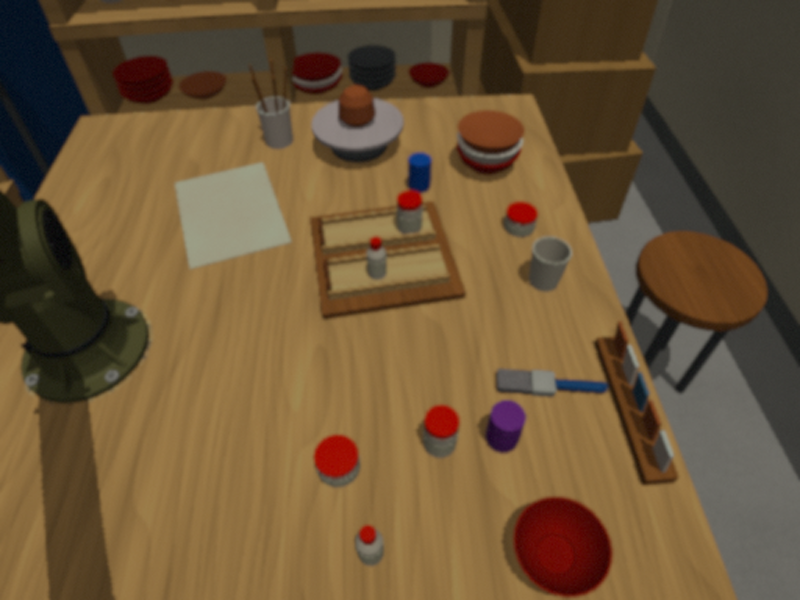

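The top view shows the old jar's lid at (262,273), the bottle's cap at (337,318), the new jar at (547,270), the tub at (560,363) and the purple decoy at (546,212). The stop is at about (277,378), at the near end of the left lane. The side view agrees.

```bash
python3 - <<'E'
from h import *
import pickle
d=pickle.load(open('c0.pkl','rb')); s=.64
t=d['top']; si=d['side']
def red(c,uv,z,r):
    im=c['image'].astype(int); m=((im[...,2]>130)&(im[...,1]<90)&(im[...,0]<90)).astype(np.uint8)
    n,l,st,ce=cv2.connectedComponentsWithStats(m); k=l[int(uv[1]*s),int(uv[0]*s)]
    pts=cv2.findContours((l==k).astype(np.uint8),cv2.RETR_EXTERNAL,cv2.CHAIN_APPROX_NONE)[0][0].reshape(-1,2)
    w=onplane(c,pts,z)[:,:2]
    (x,y),rr=cv2.minEnclosingCircle(w.astype(np.float32)); return onplane(c,[ce[k]],z)[0][:2].round(4),(round(x,4),round(y,4),round(rr,4)),st[k][4]
for n,ut,us,z,r in [('old',(262,273),(409,200),.1,.026),('new',(547,270),(441,422),.076,.026),('bot',(337,318),(376,243),.112,.01),('tub',(560,363),(337,455),.04,.03)]:
    print(n,red(t,ut,z,r),red(si,us,z,r))
for nm,z,uv in [('board',.024,[(228,243),(376,227),(391,375),(240,393)]),('floorL',.024,[(247,252),(254,378),(291,248),(299,375)]),('stopTop?',.044,[(256,383),(300,380)])]:
    print(nm,onplane(t,np.array(uv)*s,z)[:,:2].round(4).tolist())
a=t['image'][int(225*s):int(400*s),int(215*s):int(400*s)]; b=si['image'][int(180*s):int(320*s),int(300*s):int(470*s)]
a=cv2.resize(a,(600,570),interpolation=cv2.INTER_CUBIC);cv2.imwrite('pics/a.png',a)
E
```

```text
old (array([0.597 , 0.2503]), (0.5958, 0.2502, 0.0265), np.int32(307)) (array([0.6006, 0.2501]), (0.6013, 0.2515, 0.0259), np.int32(141))
new (array([ 0.6095, -0.2182]), (0.61, -0.2179, 0.0258), np.int32(302)) (array([ 0.6118, -0.2188]), (0.6119, -0.2193, 0.0265), np.int32(359))
bot (array([0.5268, 0.1243]), (0.5271, 0.1247, 0.0117), np.int32(62)) (array([0.5294, 0.1246]), (0.5288, 0.1252, 0.0105), np.int32(30))
tub (array([ 0.4533, -0.2476]), (0.4527, -0.2466, 0.0333), np.int32(469)) (array([ 0.4556, -0.2459]), (0.4556, -0.246, 0.0335), np.int32(612))
board [[0.6554, 0.3287], [0.6858, 0.0675], [0.4281, 0.0379], [0.3927, 0.3008]]
floorL [[0.6397, 0.2945], [0.4191, 0.2767], [0.6474, 0.2166], [0.4256, 0.1979]]
stopTop? [[0.4126, 0.2677], [0.419, 0.1922]]
```

View pics/a.png

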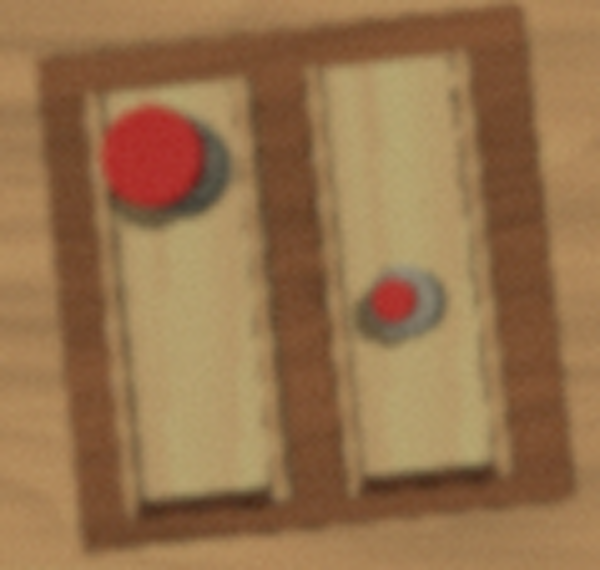

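The crop shows the left lane's floor from about (105,92) to (141,497) on its left edge, and to (272,488) at the lower right. The dark inner face of the stop is at crop row 490–515. I'll move towards the lane now and refine with the wrist camera from above it.

servo_tool --plan '[[1,[3.2,-2.4,0],[0,0,0]],[1,[3.2,-2.4,0],[0,0,0]],[1,[3.2,-2.4,0],[0,0,0]],[1,[3.2,-2.4,0],[0,0,0]],[1,[3.2,-2.4,0],[0,0,0]],[1,[3.2,-2.4,0],[0,0,0]],[1,[3.2,-2.4,0],[0,0,0]],[1,[3.2,-2.4,0],[0,0,0]],[1,[3.2,-2.4,0],[0,0,0]],[1,[3.2,-2.4,0],[0,0,0]],[1,[3.2,-2.4,0],[0,0,0]],[1,[3.2,-2.4,0],[0,0,0]],[1,[3.2,-2.4,0],[0,0,0]],[1,[0,0,0],[0,0,6]],[1,[0,0,0],[0,0,6]]]'

```text
time_s: 1.35
tool_pos: [0.5056, -0.1772, 0.2121]
tool_rot: [-179.5, 0.6, 4.8]
force: [-0.1, -1.3, 1.0]
grip_width: 0.0869
```

servo_tool --plan '[[1,[0.5,-3.75,-0.8],[0,0,0]],[1,[0.5,-3.75,-0.8],[0,0,0]],[1,[0.5,-3.75,-0.8],[0,0,0]],[1,[0.5,-3.75,-0.8],[0,0,0]],[1,[0.5,-3.75,-0.8],[0,0,0]],[1,[0.5,-3.75,-0.8],[0,0,0]],[1,[0.5,-3.75,-0.8],[0,0,0]],[1,[0.5,-3.75,-0.8],[0,0,0]],[1,[0.5,-3.75,-0.8],[0,0,0]],[1,[0.5,-3.75,-0.8],[0,0,0]],[1,[0,0,0],[0,0,0]],[1,[0,0,0],[0,0,0]]]'

```text
time_s: 2.35
tool_pos: [0.5235, 0.218, 0.293]
tool_rot: [-179.2, 1.0, 4.4]
force: [0.7, -0.2, -0.3]
grip_width: 0.0872
```

```bash
python3 - <<'E'
from h import *
import pickle
o=env.get_obs(); print(o['time_s'],o['tool_pos'],o['tool_rot'])
c=cam('wrist'); pickle.dump(c,open('w1.pkl','wb')); print(c['W'].round(3),c['fx'])
cv2.imwrite('pics/w1.png',cv2.resize(c['image'],(800,600),interpolation=cv2.INTER_CUBIC))
E
```

```text
2.35 [0.5234851  0.21803006 0.29299397] [-179.24335202    1.04581668    4.403818  ]
[[ 0.076 -0.956 -0.282  0.6  ]
 [-0.997 -0.077 -0.01   0.222]
 [-0.012  0.282 -0.959  0.454]
 [ 0.     0.     0.     1.   ]] 280.7788521223699
```

View pics/w1.png

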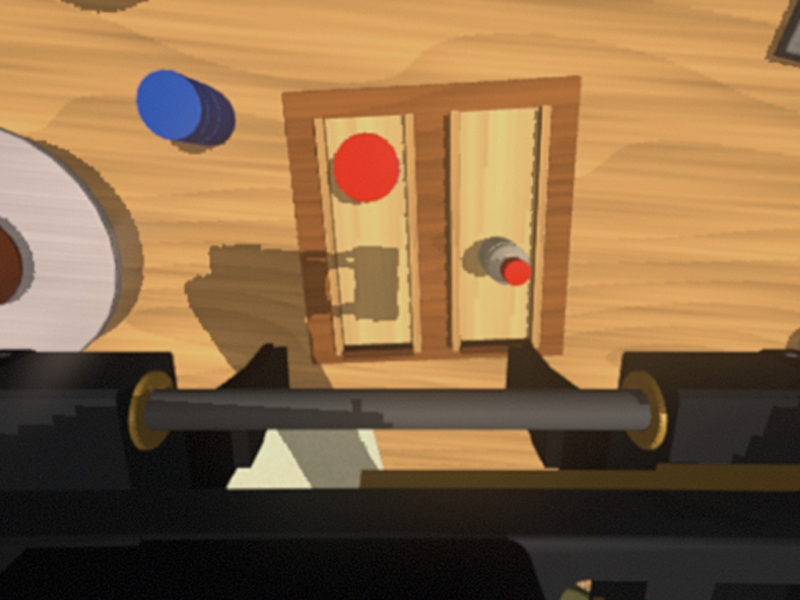

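The wrist view is clear. The left lane's floor corners are at about (328,118), (403,115), (411,345) and (344,348), the old jar's lid is at (366,167), and the bottle leans away in perspective at (505,260).

```bash
cat >> h.py <<'E'
def delta(p,yaw=None):
    o=env.get_obs(); M=R.from_euler('xyz',o['tool_rot'],degrees=True)
    return (M.inv().apply(np.array(p)-o['tool_pos'])*100).round(2)
def redc(c,z,lo=150):
    im=c['image'].astype(int); m=((im[...,2]>lo)&(im[...,1]<90)&(im[...,0]<90)).astype(np.uint8)
    n,l,st,ce=cv2.connectedComponentsWithStats(m)
    for k in range(1,n):
        if st[k][4]>80:
            pts=cv2.findContours((l==k).astype(np.uint8),cv2.RETR_EXTERNAL,cv2.CHAIN_APPROX_NONE)[0][0].reshape(-1,2)
            (x,y),r=cv2.minEnclosingCircle(onplane(c,pts,z)[:,:2].astype(np.float32))
            print('red',(ce[k]/.64).round(),st[k][4],onplane(c,[ce[k]],z)[0][:2].round(4),(round(x,4),round(y,4),round(r,4)))
E
python3 - <<'E'
from h import *
import pickle
c=pickle.load(open('w1.pkl','rb'));t=pickle.load(open('c0.pkl','rb'))['top']; s=.64
redc(c,.1)
P=onplane(c,np.array([(328,118),(403,115),(411,345),(344,348),(459,112),(539,107),(530,342),(461,345)])*s,.024)[:,:2]
print(P.round(4).tolist())
for a,b in [(3,0),(2,1),(7,4),(6,5)]: print(np.degrees(np.arctan2(*(P[b]-P[a])[::-1])).round(2),np.linalg.norm(P[b]-P[a]).round(4))
print('stop dir',np.degrees(np.arctan2(*(P[3]-P[2])[::-1]))-90,np.linalg.norm(P[3]-P[2]),np.linalg.norm(P[0]-P[1]))
from scipy.optimize import least_squares
def model(q,z=.024):
    m=np.array([(.22,.036),(.22,-.036),(0,-.036),(0,.036),(.22,-.084),(.22,-.156),(0,-.156),(0,-.084)])
    r=np.radians(q[2]); return m@np.array([[np.cos(r),np.sin(r)],[-np.sin(r),np.cos(r)]])+q[:2]
f=least_squares(lambda q:((model(q)-P)).ravel(),[.42,.237,6]); print(f.x,(f.fun*1000).round(1))
a=np.array([137,144]);q=np.array([(105,92),(233,85),(272,488),(141,497)])/[5.04,5.09]+a
Q=onplane(t,q,.024)[:,:2];print(Q.round(4).tolist())
f2=least_squares(lambda q:((model(q)[:4]-Q)).ravel(),[.42,.237,6]); print(f2.x,(f2.fun*1000).round(1))
E
```

```text
red [365. 167.] 1427 [0.6017 0.2511] (0.601, 0.2513, 0.0256)
red [517. 272.] 213 [0.5292 0.1222] (0.5287, 0.1219, 0.0111)
[[0.6417, 0.2932], [0.6494, 0.2256], [0.4273, 0.1992], [0.4182, 0.2694], [0.6556, 0.1754], [0.6648, 0.1046], [0.4408, 0.0758], [0.4315, 0.1469]]
6.09 0.2249
6.76 0.2237
7.24 0.2259
7.33 0.2259
stop dir 7.39415513421595 0.07074959612512381 0.06812230967709157
[0.42481629 0.23276588 6.8287162 ] [-2.8  1.4 -1.9 -2.4  1.8 -2.2  2.4 -0.9 -2.4  0.1 -3.  -0.6  2.6  2.1
  3.3  2.4]
[[0.6375, 0.2951], [0.6419, 0.2248], [0.4259, 0.199], [0.42, 0.2701]]
[0.42203366 0.23492618 6.44140641] [-0.9  0.3  2.8 -1.   0.1  0.1 -2.   0.6]
```

```bash
cat >> h.py <<'E'
def go(p,yaw=6.8):
    o=env.get_obs(); M=R.from_euler('xyz',o['tool_rot'],degrees=True)
    G=R.from_euler('xyz',[180,0,yaw],degrees=True)
    print('t',round(o['time_s'],2),'pos',o['tool_pos'].round(4),'rot',o['tool_rot'].round(1),'F',o['force'].round(1),'grip',round(o['grip_width'],4))
    print(' shift cm',delta(p),'turn',np.degrees((M.inv()*G).as_rotvec()).round(2))
E
python3 -c "
from h import *
go([.601,.2513,.16])"
```

```text
t 2.4 pos [0.5229 0.219  0.2932] rot [-179.2    1.     4.5] F [-0.5  1.3  0.3] grip 0.087
 shift cm [ 8.27 -2.42 13.21] turn [-0.86  1.02 -2.35]
```

servo_tool --plan '[[1,[0,0,0],[-0.86,1.02,-2.35]],[1,[1.7,-0.6,2.6],[0,0,0]],[1,[1.7,-0.6,2.6],[0,0,0]],[1,[1.7,-0.6,2.6],[0,0,0]],[1,[1.7,-0.6,2.6],[0,0,0]],[1,[1.7,-0.6,2.6],[0,0,0]],[1,[0,0,0],[0,0,0]]]'

```text
time_s: 2.98
tool_pos: [0.6104, 0.2473, 0.1574]
tool_rot: [179.4, -0.2, 6.1]
force: [-1.4, -1.4, -1.8]
grip_width: 0.0872
```

```bash
python3 -c "
from h import *
go([.601,.2513,.052])"
```

```text
t 2.98 pos [0.6104 0.2473 0.1574] rot [179.4  -0.2   6.1] F [-1.4 -1.4 -1.8] grip 0.0872
 shift cm [-0.93 -0.61 10.53] turn [ 0.58 -0.21 -0.7 ]
```

servo_tool --plan '[[1,[-0.9,-0.6,0],[0.6,-0.2,-0.7]],[1,[0,0,1.8],[0,0,0]],[1,[0,0,1.8],[0,0,0]],[1,[0,0,1.8],[0,0,0]],[1,[0,0,0],[0,0,0]]]'

```text
time_s: 3.4
tool_pos: [0.5984, 0.2467, 0.1034]
tool_rot: [-180.0, 0.1, 6.5]
force: [0.1, -0.2, -0.6]
grip_width: 0.0869
```

```bash
python3 -c "
from h import *
go([.601,.2513,.052])"
```

```text
t 3.4 pos [0.5984 0.2467 0.1034] rot [-1.8e+02  1.0e-01  6.5e+00] F [ 0.1 -0.2 -0.6] grip 0.0869
 shift cm [ 0.33 -0.43  5.14] turn [-0.01  0.14 -0.27]
```

servo_tool --plan '[[1,[0.3,-0.5,0.6],[0,0,-0.3]],[1,[0,0,1.5],[0,0,0]],[1,[0,0,1.5],[0,0,0]],[1,[0,0,1.5],[0,0,0]],[1,[0,0,0],[0,0,0]]]' --force 20

```text
time_s: 3.82
tool_pos: [0.603, 0.2518, 0.0568]
tool_rot: [-179.9, -0.4, 6.7]
force: [-0.5, -1.5, -0.5]
grip_width: 0.0869
```

```bash
python3 -c "
from h import *
go([.601,.2513,.052])"
```

```text
t 3.82 pos [0.603  0.2518 0.0568] rot [-179.9   -0.4    6.7] F [-0.5 -1.5 -0.5] grip 0.0869
 shift cm [-0.2   0.03  0.48] turn [-0.06 -0.41 -0.05]
```

servo_tool --plan '[[1,[-0.2,0,0.4],[0,-0.4,0]],[0.5,[0,0,0],[0,0,0]],[0.5,[0,0,0],[0,0,0]],[0.5,[0,0,0],[0,0,0]],[0.5,[0,0,0],[0,0,0]],[0.5,[0,0,0],[0,0,0]],[0.5,[0,0,0],[0,0,0]]]' --force 20

```text
time_s: 4.4
tool_pos: [0.603, 0.2531, 0.0573]
tool_rot: [-179.8, -0.3, 6.8]
force: [-0.7, -2.4, 0.4]
grip_width: 0.0552
```

```bash
python3 -c "
from h import *
go([.454,.2376,.06])"
```

```text
t 4.4 pos [0.603  0.2531 0.0573] rot [-179.8   -0.3    6.8] F [-0.7 -2.4  0.4] grip 0.0552
 shift cm [-14.98  -0.22  -0.36] turn [-0.16 -0.33 -0.04]
```

servo_tool --plan '[[0.3,[0,0,0],[0,0,0]],[0.3,[0,0,0],[0,0,0]],[0.3,[0,0,0],[0,0,0]],[0.3,[0,0,0],[0,0,0]],[0.3,[0,0,-0.4],[0,0,0]],[0.3,[0,0,-0.4],[0,0,0]],[0.3,[0,0,0],[0,0,0]]]' --force 20

```text
time_s: 4.98
tool_pos: [0.6023, 0.2526, 0.0651]
tool_rot: [-179.9, -0.2, 6.8]
force: [-0.2, 0.3, -1.2]
grip_width: 0.0516
```

```bash
python3 -c "
from h import *
go([.454,.2376,.06])"
```

```text
t 4.98 pos [0.6023 0.2526 0.0651] rot [-179.9   -0.2    6.8] F [-0.2  0.3 -1.2] grip 0.0516
 shift cm [-14.9   -0.26   0.45] turn [-0.13 -0.23 -0.04]
```

servo_tool --plan '[[0.3,[-2.2,0,0],[0,0,0]],[0.3,[-2.2,0,0],[0,0,0]],[0.3,[-2.2,0,0],[0,0,0]],[0.3,[-2.2,-0.1,0],[0,0,0]],[0.3,[-2.2,-0.1,0],[0,0,0]],[0.3,[-2.2,-0.1,0],[0,0,0]],[0.3,[0,0,0],[0,0,0]],[0.3,[0,0,0],[0,0,0]]]'

```text
time_s: 5.65
tool_pos: [0.4654, 0.2392, 0.0638]
tool_rot: [-179.9, -0.3, 6.7]
force: [0.8, 0.2, -1.7]
grip_width: 0.0517
```

```bash
python3 -c "
from h import *
go([.455,.2376,.06])
c=cam('wrist'); redc(c,.107)
cv2.imwrite('pics/w2.png',cv2.resize(c['image'],(800,600)))"
```

```text
t 5.65 pos [0.4654 0.2392 0.0638] rot [-179.9   -0.3    6.7] F [ 0.8  0.2 -1.7] grip 0.0517
 shift cm [-1.05  0.04  0.38] turn [-0.09 -0.29 -0.11]
red [396. 375.] 1039 [0.4835 0.2416] (0.4802, 0.2413, 0.018)
red [398. 448.] 2357 [0.4592 0.2383] (0.4621, 0.2389, 0.0248)
```

View pics/w2.png

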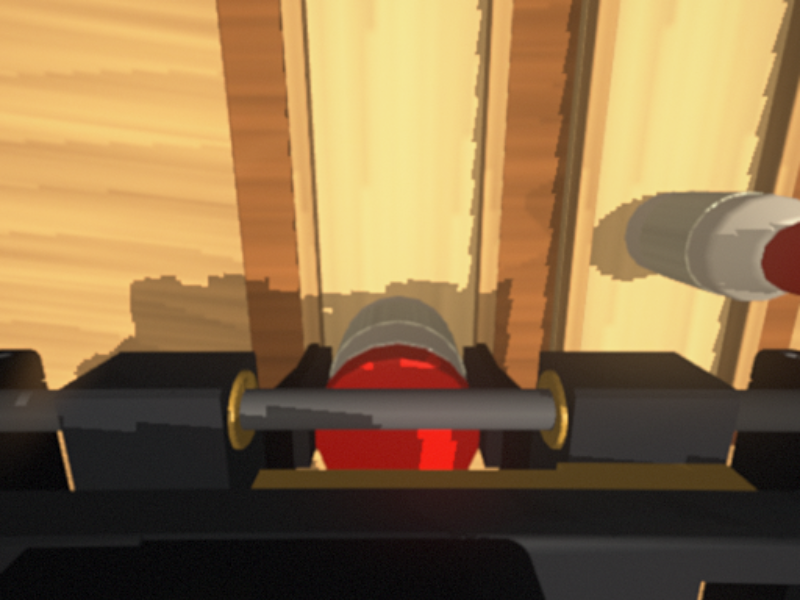

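The jar is held upright between the rails, with its lid at (396,410), and the bottle at right is untouched. I'll move the last bit and lower it.

servo_tool --plan '[[0.3,[-1.0,0,0],[0,0,0]],[0.3,[0,0,0],[0,0,0]],[0.3,[0,0,0.3],[0,0,0]],[0.3,[0,0,0.2],[0,0,0]],[0.3,[0,0,0],[0,0,0]]]'

```text
time_s: 6.12
tool_pos: [0.4575, 0.2388, 0.0591]
tool_rot: [-179.8, -0.4, 6.6]
force: [-1.5, 0.3, -3.1]
grip_width: 0.0517
```

```bash
python3 -c "
from h import *
go([.455,.2376,.057])"
```

```text
t 6.12 pos [0.4575 0.2388 0.0591] rot [-179.8   -0.4    6.6] F [-1.5  0.3 -3.1] grip 0.0517
 shift cm [-0.26  0.09  0.21] turn [-0.22 -0.39 -0.2 ]
```

servo_tool --plan '[[0.3,[-0.3,0,0],[0,0,0]],[0.3,[0,0,0.2],[0,0,0]],[0.3,[0,0,0.1],[0,0,0]],[0.3,[0,0,0],[0,0,0]]]'

```text
time_s: 6.45
tool_pos: [0.4553, 0.2389, 0.0575]
tool_rot: [-179.8, -0.4, 6.5]
force: [-0.5, -0.3, -2.9]
grip_width: 0.0513
```

```bash
python3 -c "
from h import *
go([.455,.2376,.057])"
```

```text
t 6.45 pos [0.4553 0.2389 0.0575] rot [-179.8   -0.4    6.5] F [-0.5 -0.3 -2.9] grip 0.0513
 shift cm [-0.04  0.13  0.05] turn [-0.21 -0.38 -0.25]
```

servo_tool --plan '[[0.3,[0,0,0.2],[0,0,0]],[0.3,[0,0,0.2],[0,0,0]],[0.3,[0,0,0.0],[0,0,0]]]'

```text
time_s: 6.7
tool_pos: [0.4559, 0.2394, 0.0578]
tool_rot: [-180.0, -0.4, 6.5]
force: [-0.3, 0.5, -2.5]
grip_width: 0.0516
```

servo_tool --plan '[[0.3,[0,0,0.4],[0,0,0]],[0.3,[0,0,0.0],[0,0,0]],[0.3,[0,0,0.0],[0,0,0]]]'

```text
time_s: 6.95
tool_pos: [0.4579, 0.2402, 0.0566]
tool_rot: [-180.0, -0.6, 6.5]
force: [-0.9, -0.1, -2.5]
grip_width: 0.0519
```

```bash
python3 -c "
from h import *
go([.455,.2376,.057])
t=cam('top'); redc(t,.1,130)"
```

```text
t 6.95 pos [0.4579 0.2402 0.0566] rot [-180.    -0.6    6.5] F [-0.9 -0.1 -2.5] grip 0.0519
 shift cm [-0.32  0.23 -0.04] turn [-0.01 -0.61 -0.28]
red [126. 150.] 2333 [0.7975 0.4797] (0.7971, 0.4809, 0.0731)
red [267. 142.] 430 [0.8123 0.2447] (0.8125, 0.2452, 0.0307)
red [638. 195.] 229 [ 0.7279 -0.3583] (0.7285, -0.3581, 0.0219)
red [302. 242.] 175 [0.6481 0.1831] (0.6522, 0.1773, 0.0655)
red [547. 269.] 291 [ 0.6068 -0.2116] (0.6069, -0.2109, 0.0246)
red [ 41. 330.] 322 [0.4981 0.611 ] (0.4973, 0.6118, 0.0275)
red [378. 329.] 109 [0.508 0.058] (0.5069, 0.0582, 0.0211)
red [559. 363.] 466 [ 0.4573 -0.2314] (0.4571, -0.231, 0.0307)
```

servo_tool --plan '[[0.3,[-0.3,0.2,0.4],[0,0,0]],[0.3,[0,0,0.3],[0,0,0]],[0.3,[0,0,0.0],[0,0,0]]]'

```text
time_s: 7.25
tool_pos: [0.4587, 0.2405, 0.0556]
tool_rot: [-180.0, -1.0, 6.5]
force: [1.0, 0.3, -2.4]
grip_width: 0.0514
```

```bash
python3 -c "
from h import *
go([.454,.2376,.055])
t=cam('side'); a=t['image'][110:210,190:310]
cv2.imwrite('pics/s1.png',cv2.resize(a,(720,600),interpolation=cv2.INTER_CUBIC))"
```

```text
t 7.25 pos [0.4587 0.2405 0.0556] rot [-180.    -1.     6.5] F [ 1.   0.3 -2.4] grip 0.0514
 shift cm [-0.5   0.23  0.06] turn [-0.03 -1.01 -0.27]
```

View pics/s1.png

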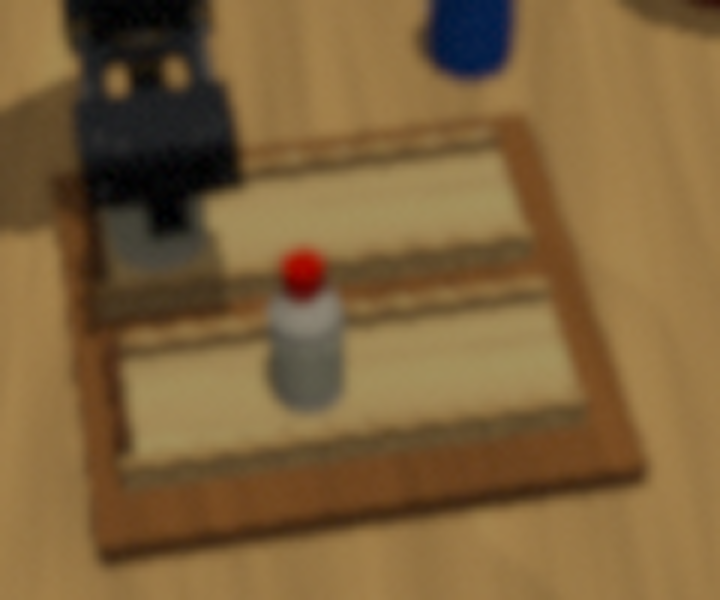

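The side crop shows the old jar at (155,240), upright and next to the stop (face at about x=100). The bottle at (305,340) is undisturbed. I'll level the tool and set the jar firmly down.

servo_tool --plan '[[0.3,[-0.4,0.2,0.3],[0,-1.0,-0.3]],[0.3,[-0.2,0.1,0.4],[0,-0.4,0]],[0.3,[0,0,0.5],[0,0,0]]]'

```text
time_s: 7.55
tool_pos: [0.4596, 0.2408, 0.0522]
tool_rot: [-179.9, -0.3, 6.9]
force: [-9.2, -7.0, 30.7]
grip_width: 0.0517
```

servo_tool --plan '[[0.3,[0,0,-0.2],[0,0,0]],[0.3,[0,0,0],[0,0,0]],[0.8,[0,0,0],[0,0,0]],[0.8,[0,0,0],[0,0,0]],[0.8,[0,0,0],[0,0,0]],[0.8,[0,0,0],[0,0,0]]]'

```text
time_s: 8.05
tool_pos: [0.4586, 0.24, 0.0519]
tool_rot: [-179.8, -0.2, 6.9]
force: [-0.9, -0.1, -0.5]
grip_width: 0.0674
```

```bash
python3 -c "
from h import *
go([.459,.2408,.15])
c=cam('wrist'); redc(c,.1)"
```

```text
t 8.05 pos [0.4586 0.24   0.0519] rot [-179.8   -0.2    6.9] F [-0.9 -0.1 -0.5] grip 0.0674
 shift cm [ 0.07 -0.1  -9.81] turn [-0.18 -0.16  0.11]
red [392. 380.] 362 [0.4774 0.2438] (0.4761, 0.2434, 0.0128)
red [410. 448.] 1979 [0.4563 0.2358] (0.4563, 0.2403, 0.0251)
```

servo_tool --plan '[[1,[0,0,0],[0,0,0]],[1,[0,0,0],[0,0,0]],[1,[0,0,-1.5],[0,0,0]],[1,[0,0,-2.5],[0,0,0]],[1,[0,0,-3.5],[0,0,0]],[1,[0,0,-4],[0,0,0]],[1,[0,0,-4],[0,0,0]],[1,[0.5,3.8,-0.5],[0,0,0]],[1,[0.5,4,0],[0,0,0]],[1,[0.5,4,0],[0,0,0]],[1,[0.5,4,0],[0,0,0]],[1,[0.5,4,0],[0,0,0]],[1,[0.5,4,0],[0,0,0]],[1,[1.0,3.8,0],[0,0,0]],[1,[1.5,3.5,0],[0,0,0]],[1,[1.5,3.5,0],[0,0,0]],[1,[0,0,0],[0,0,0]]]'

```text
time_s: 9.52
tool_pos: [0.5747, -0.1068, 0.2196]
tool_rot: [179.8, -0.4, 7.7]
force: [-1.5, -1.7, 0.2]
grip_width: 0.0868
```

```bash
python3 -c "
from h import *
go([.611,-.2185,.15])
t=cam('top'); redc(t,.1,130)
s=cam('side'); redc(s,.1,130)
redc(s,.076,130)
w=cam('wrist');redc(w,.076)"
```

```text
t 9.52 pos [ 0.5747 -0.1068  0.2196] rot [179.8  -0.4   7.7] F [-1.5 -1.7  0.2] grip 0.0868
 shift cm [ 2.06 11.53  7.01] turn [ 0.19 -0.37  0.86]
red [141. 150.] 1020 [0.7978 0.4546] (0.798, 0.4755, 0.0697)
red [267. 142.] 429 [0.8117 0.2445] (0.8114, 0.2455, 0.0314)
red [638. 195.] 265 [ 0.7284 -0.3584] (0.728, -0.3568, 0.0243)
red [371. 272.] 98 [0.5997 0.0701] (0.6009, 0.0718, 0.0243)
red [ 47. 330.] 121 [0.4993 0.6009] (0.4996, 0.6057, 0.0318)
red [264. 363.] 342 [0.4509 0.2396] (0.4517, 0.243, 0.0308)
red [489. 126.] 613 [0.7999 0.4876] (0.8009, 0.4828, 0.0727)
red [334. 205.] 150 [0.4544 0.2378] (0.454, 0.2375, 0.0267)
red [522. 211.] 215 [0.8115 0.1943] (0.8118, 0.1946, 0.0306)
red [441. 420.] 364 [ 0.6091 -0.2318] (0.6092, -0.2316, 0.0253)
red [335. 455.] 612 [ 0.4617 -0.2748] (0.4616, -0.2743, 0.0306)
red [367. 533.] 100 [ 0.5006 -0.3796] (0.5003, -0.3799, 0.0111)
red [489. 126.] 613 [0.8091 0.525 ] (0.8102, 0.5199, 0.0752)
red [334. 205.] 150 [0.4517 0.2665] (0.4513, 0.2662, 0.0276)
red [522. 211.] 215 [0.8211 0.2215] (0.8214, 0.2218, 0.0317)
red [441. 420.] 364 [ 0.6117 -0.2193] (0.6118, -0.219, 0.0261)
red [335. 455.] 612 [ 0.4592 -0.2637] (0.4592, -0.2632, 0.0317)
red [367. 533.] 100 [ 0.4995 -0.3721] (0.4992, -0.3724, 0.0115)
red [789. 100.] 469 [ 0.7292 -0.3272] (0.7307, -0.3323, 0.0184)
red [572. 255.] 1664 [ 0.6142 -0.2174] (0.6135, -0.2176, 0.0255)
red [ 40. 317.] 360 [0.516  0.1529] (0.5158, 0.153, 0.0124)
red [524. 445.] 253 [ 0.4614 -0.216 ] (0.4606, -0.2179, 0.0195)
```

servo_tool --plan '[[1,[0.5,2.8,1.5],[0,0,0.9]],[1,[0.5,2.8,1.5],[0,0,0]],[1,[0.5,2.8,1.5],[0,0,0]],[1,[0.5,2.8,1.5],[0,0,0]],[1,[0,0,0],[0,0,0]],[1,[0,0,0],[0,0,0]]]'

```text
time_s: 10.17
tool_pos: [0.6115, -0.191, 0.1619]
tool_rot: [-179.8, -0.7, 8.7]
force: [0.7, 1.1, 0.2]
grip_width: 0.0872
```

```bash
python3 -c "
from h import *
go([.6125,-.2183,.034])
w=cam('wrist');redc(w,.076)"
```

```text
t 10.17 pos [ 0.6115 -0.191   0.1619] rot [-179.8   -0.7    8.7] F [0.7 1.1 0.2] grip 0.0872
 shift cm [-0.46  2.77 12.77] turn [-0.23 -0.68  1.88]
red [712.  58.] 269 [ 0.7675 -0.3275] (0.7632, -0.3342, 0.0351)
red [732. 126.] 1973 [ 0.7382 -0.3488] (0.7374, -0.3488, 0.02)
red [733. 215.] 155 [ 0.6948 -0.3651] (0.7023, -0.3666, 0.0359)
red [477. 314.] 262 [ 0.6175 -0.2373] (0.6167, -0.2342, 0.0184)
```

servo_tool --plan '[[1,[-0.4,2.7,0.5],[-0.2,-0.7,1.9]],[1,[0,0,2],[0,0,0]],[1,[0,0,2],[0,0,0]],[1,[0,0,1],[0,0,0]],[1,[0,0,0],[0,0,0]]]'

```text
time_s: 10.63
tool_pos: [0.6143, -0.208, 0.1113]
tool_rot: [179.9, -0.4, 7.5]
force: [-0.5, 0.4, -0.0]
grip_width: 0.0872
```

```bash
python3 -c "
from h import *
go([.6125,-.2183,.032])"
```

```text
t 10.63 pos [ 0.6143 -0.208   0.1113] rot [179.9  -0.4   7.5] F [-0.5  0.4 -0. ] grip 0.0872
 shift cm [-0.37  0.99  7.93] turn [ 0.07 -0.39  0.71]
```

servo_tool --plan '[[1,[-0.4,1.2,0],[0,-0.4,0.7]],[1,[0,0,0],[0,0,0]],[1,[0,0,0.5],[0,0,0]]]'

```text
time_s: 10.88
tool_pos: [0.6137, -0.2178, 0.1104]
tool_rot: [179.9, -0.2, 7.1]
force: [-0.0, 0.2, 1.5]
grip_width: 0.0872
```

```bash
python3 -c "
from h import *
go([.6125,-.2183,.032])"
```

```text
t 10.88 pos [ 0.6137 -0.2178  0.1104] rot [179.9  -0.2   7.1] F [-0.   0.2  1.5] grip 0.0872
 shift cm [-0.15  0.01  7.84] turn [ 0.14 -0.2   0.25]
```

servo_tool --plan '[[1,[-0.2,0,2],[0,0,0]],[1,[0,0,2],[0,0,0]],[1,[0,0,2],[0,0,0]],[1,[0,0,1.2],[0,0,0]],[1,[0,0,0],[0,0,0]]]'

```text
time_s: 11.3
tool_pos: [0.6162, -0.2199, 0.0412]
tool_rot: [179.6, -0.7, 7.0]
force: [-1.1, 0.8, 0.5]
grip_width: 0.0873
```

```bash
python3 -c "
from h import *
go([.6125,-.2183,.032])"
```

```text
t 11.3 pos [ 0.6162 -0.2199  0.0412] rot [179.6  -0.7   7. ] F [-1.1  0.8  0.5] grip 0.0873
 shift cm [-0.36 -0.21  0.91] turn [ 0.45 -0.75  0.18]
```

servo_tool --plan '[[1,[-0.4,-0.2,1.0],[0.4,-0.7,0.2]],[1,[0,0,0],[0,0,0]],[0.3,[0,0,0],[0,0,0]],[0.3,[0,0,0],[0,0,0]],[0.3,[0,0,0],[0,0,0]],[0.3,[0,0,0],[0,0,0]],[0.3,[0,0,0],[0,0,0]],[0.3,[0,0,0],[0,0,0]],[0.3,[0,0,0],[0,0,0]],[0.3,[0,0,0],[0,0,0]]]' --force 20

```text
time_s: 12.13
tool_pos: [0.6152, -0.2189, 0.0357]
tool_rot: [179.8, -0.4, 6.8]
force: [-0.4, 0.0, -2.4]
grip_width: 0.0514
```

```bash
python3 -c "
from h import *
go([.6125,-.2183,.2])"
```

```text
t 12.13 pos [ 0.6152 -0.2189  0.0357] rot [179.8  -0.4   6.8] F [-0.4  0.  -2.4] grip 0.0514
 shift cm [ -0.15  -0.04 -16.43] turn [ 0.19 -0.37 -0.04]
```

servo_tool --plan '[[0.3,[0,0,-1.5],[0,0,0]],[0.3,[0,0,-3],[0,0,0]],[0.3,[0,0,-4],[0,0,0]],[0.3,[0,0,-4],[0,0,0]],[0.3,[0,0,-4],[0,0,0]],[0.3,[0,0,0],[0,0,0]]]'

```text
time_s: 12.63
tool_pos: [0.6101, -0.2173, 0.2063]
tool_rot: [-179.9, 0.2, 6.8]
force: [2.5, -0.3, 0.6]
grip_width: 0.0515
```

```bash
python3 -c "
from h import *
go([.519,.2453,.2])"
```

```text
t 12.63 pos [ 0.6101 -0.2173  0.2063] rot [-179.9    0.2    6.8] F [ 2.5 -0.3  0.6] grip 0.0515
 shift cm [ -3.55 -47.01   0.76] turn [-0.15  0.21  0.02]
```

servo_tool --plan '[[0.3,[-0.3,-2.5,0],[0,0,0]],[0.3,[-0.3,-3.8,0],[0,0,0]],[0.3,[-0.3,-3.8,0],[0,0,0]],[0.3,[-0.3,-3.8,0],[0,0,0]],[0.3,[-0.3,-3.8,0],[0,0,0]],[0.3,[-0.3,-3.8,0],[0,0,0]],[0.3,[-0.3,-3.8,0],[0,0,0]],[0.3,[-0.3,-3.8,0],[0,0,0]],[0.3,[-0.3,-3.8,0],[0,0,0]],[0.3,[-0.3,-3.8,0],[0,0,0]],[0.3,[-0.3,-3.8,0],[0,0,0]],[0.3,[-0.3,-3.0,0],[0,0,0]],[0.3,[0,-1.5,0],[0,0,0]],[0.3,[0,0,0],[0,0,0]],[0.3,[0,0,0],[0,0,0]]]'

```text
time_s: 13.88
tool_pos: [0.5178, 0.2429, 0.2194]
tool_rot: [179.5, -0.9, 6.6]
force: [0.2, -0.6, -2.0]
grip_width: 0.0518
```

```bash
python3 -c "
from h import *
go([.519,.2453,.14])"
```

```text
t 13.88 pos [0.5178 0.2429 0.2194] rot [179.5  -0.9   6.6] F [ 0.2 -0.6 -2. ] grip 0.0518
 shift cm [ 0.02 -0.3   7.94] turn [ 0.53 -0.92 -0.19]
```

servo_tool --plan '[[0.3,[0,-0.3,2],[0.5,-0.9,-0.2]],[0.3,[0,0,2],[0,0,0]],[0.3,[0,0,2],[0,0,0]],[0.3,[0,0,0.5],[0,0,0]],[0.3,[0,0,0],[0,0,0]]]'

```text
time_s: 14.3
tool_pos: [0.5214, 0.2396, 0.1555]
tool_rot: [179.8, -0.3, 6.4]
force: [0.3, 0.2, -1.0]
grip_width: 0.0515
```

```bash
python3 -c "
from h import *
go([.519,.2453,.065])
s=cam('side'); redc(s,.1,120)
cv2.imwrite('pics/s2.png',cv2.resize(s['image'][90:210,190:330],(700,600),interpolation=cv2.INTER_CUBIC))"
```

```text
t 14.3 pos [0.5214 0.2396 0.1555] rot [179.8  -0.3   6.4] F [ 0.3  0.2 -1. ] grip 0.0515
 shift cm [-0.23 -0.63  9.05] turn [ 0.25 -0.31 -0.39]
red [490. 127.] 690 [0.8018 0.485 ] (0.8021, 0.4828, 0.0738)
red [333. 205.] 150 [0.4523 0.2393] (0.4535, 0.2391, 0.0273)
red [522. 211.] 226 [0.8116 0.1944] (0.8102, 0.1941, 0.0329)
red [336. 455.] 629 [ 0.4617 -0.2746] (0.4614, -0.2745, 0.0312)
red [367. 533.] 103 [ 0.5007 -0.3795] (0.5004, -0.3796, 0.0112)
```

View pics/s2.png

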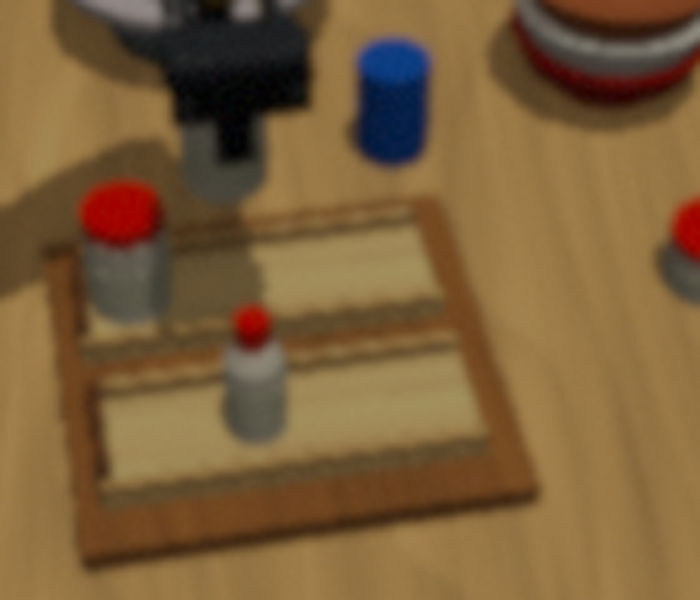

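The side crop shows the old jar upright against the stop at (122,250). The held new jar is above and behind it at (225,165), and the bottle at (255,375) is undisturbed. I'll correct the lateral offset and lower.

servo_tool --plan '[[0.3,[-0.1,-0.7,0],[0.2,-0.3,-0.4]],[0.3,[0,0,1.5],[0,0,0]],[0.3,[0,0,1.5],[0,0,0]],[0.3,[0,0,1.2],[0,0,0]],[0.3,[0,0,0],[0,0,0]]]'

```text
time_s: 14.77
tool_pos: [0.5247, 0.2468, 0.1194]
tool_rot: [-179.9, -0.6, 6.6]
force: [-0.3, -0.7, -2.6]
grip_width: 0.0516
```

```bash
python3 -c "
from h import *
go([.520,.2455,.06])"
```

```text
t 14.77 pos [0.5247 0.2468 0.1194] rot [-179.9   -0.6    6.6] F [-0.3 -0.7 -2.6] grip 0.0516
 shift cm [-0.55  0.08  5.94] turn [-0.05 -0.58 -0.22]
```

servo_tool --plan '[[0.3,[-0.4,0.1,1.2],[0,-0.6,-0.2]],[0.3,[-0.1,0,1.5],[0,0,0]],[0.3,[-0.1,0,1.2],[0,0,0]],[0.3,[0,0,0.6],[0,0,0]],[0.3,[0,0,0],[0,0,0]]]'

```text
time_s: 15.18
tool_pos: [0.5205, 0.2463, 0.0744]
tool_rot: [-179.9, -0.1, 6.8]
force: [0.0, -1.0, -1.5]
grip_width: 0.0518
```

```bash
python3 -c "
from h import *
go([.520,.2455,.06])"
```

```text
t 15.18 pos [0.5205 0.2463 0.0744] rot [-1.799e+02 -1.000e-01  6.800e+00] F [ 0.  -1.  -1.5] grip 0.0518
 shift cm [-0.06  0.08  1.44] turn [-0.13 -0.13  0.01]
```

servo_tool --plan '[[0.3,[0,0,0.6],[0,0,0]],[0.3,[0,0,0.6],[0,0,0]],[0.3,[0,0,0],[0,0,0]]]'

```text
time_s: 15.43
tool_pos: [0.521, 0.2466, 0.062]
tool_rot: [-179.9, -0.2, 6.8]
force: [-0.4, 0.2, -2.3]
grip_width: 0.0518
```

servo_tool --plan '[[0.3,[-0.1,0.1,0.4],[0,0,0]],[0.3,[0,0,0.4],[0,0,0]]]'

```text
time_s: 15.6
tool_pos: [0.5218, 0.247, 0.0586]
tool_rot: [-179.9, -0.4, 6.8]
force: [-9.7, -8.6, 30.9]
grip_width: 0.0515
```

Contact with the lane floor. I'll relax the press, release, open fully and rise.

servo_tool --plan '[[0.3,[0,0,-0.2],[0,0,0]],[0.3,[0,0,0],[0,0,0]],[0.8,[0,0,0],[0,0,0]],[0.8,[0,0,0],[0,0,0]],[1,[0,0,0],[0,0,0]],[1,[0,0,0],[0,0,0]],[1,[0,0,0],[0,0,0]],[1,[0,0,0],[0,0,0]],[1,[0,0,-1],[0,0,0]],[1,[0,0,-2],[0,0,0]],[1,[0,0,-3],[0,0,0]],[1,[0,0,-4],[0,0,0]],[1,[0,0,-4],[0,0,0]],[1,[0,3,-1],[0,0,0]],[1,[0,4,0],[0,0,0]],[1,[0,4,0],[0,0,0]],[1,[0,4,0],[0,0,0]],[1,[0,4,0],[0,0,0]],[1,[0,4,0],[0,0,0]],[1,[0,4,0],[0,0,0]]]'

```text
time_s: 17.27
tool_pos: [0.5556, -0.0143, 0.2286]
tool_rot: [-179.6, -1.2, 8.5]
force: [1.7, 0.2, 0.3]
grip_width: 0.0872
```

```bash
python3 -c "
from h import *
go([.520,.2455,.2])
s=cam('side'); redc(s,.1,120)
t=cam('top'); redc(t,.1,120)
cv2.imwrite('pics/s3.png',cv2.resize(s['image'][90:210,190:330],(700,600),interpolation=cv2.INTER_CUBIC))"
```

```text
t 17.27 pos [ 0.5556 -0.0143  0.2286] rot [-179.6   -1.2    8.5] F [1.7 0.2 0.3] grip 0.0872
 shift cm [  0.27 -26.2    3.06] turn [-0.45 -1.18  1.72]
red [490. 127.] 711 [0.8016 0.482 ] (0.8011, 0.4812, 0.0728)
red [334. 206.] 157 [0.4545 0.2373] (0.454, 0.2379, 0.0269)
red [522. 212.] 225 [0.8116 0.1938] (0.8123, 0.194, 0.032)
red [453. 275.] 105 [0.66   0.0402] (0.656, 0.0545, 0.0519)
red [336. 455.] 627 [ 0.4618 -0.2749] (0.4619, -0.2743, 0.0309)
red [367. 533.] 104 [ 0.5006 -0.3797] (0.5004, -0.3796, 0.0112)
red [561. 547.] 88 [ 0.7341 -0.4139] (0.7297, -0.4168, 0.0165)
red [274.   6.] 290 [1.0423 0.2375] (1.0526, 0.2382, 0.0644)
red [516. 103.] 237 [ 0.8778 -0.1621] (0.8754, -0.1654, 0.1154)
red [128. 150.] 2076 [0.7975 0.4758] (0.7961, 0.4802, 0.0736)
red [267. 142.] 442 [0.8116 0.2443] (0.8098, 0.2448, 0.0325)
red [636. 196.] 349 [ 0.7275 -0.3551] (0.7282, -0.3535, 0.029)
red [370. 260.] 86 [0.6189 0.071 ] (0.6217, 0.0731, 0.0188)
red [250. 308.] 643 [0.5384 0.2654] (0.56, 0.2659, 0.0743)
red [302. 279.] 263 [0.5876 0.1812] (0.5886, 0.1848, 0.042)
red [ 48. 329.] 399 [0.5012 0.5985] (0.4982, 0.6007, 0.0375)
red [558. 363.] 468 [ 0.4575 -0.2306] (0.4577, -0.2305, 0.031)
red [262. 369.] 509 [0.4412 0.2427] (0.4339, 0.2419, 0.0438)
red [380. 366.] 83 [0.4494 0.053 ] (0.4532, 0.055, 0.0263)
red [306. 373.] 114 [0.4357 0.1718] (0.439, 0.1766, 0.0313)
```

View pics/s3.png

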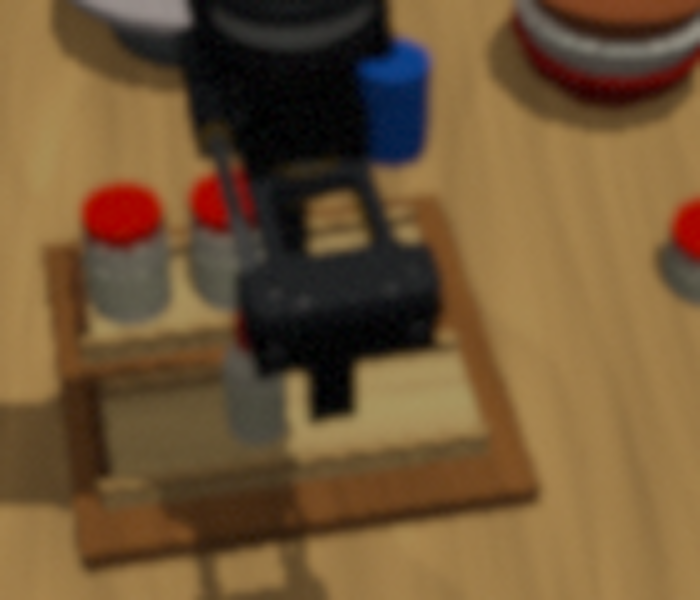

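Both jars stand with a small gap between them (lids at (122,212) and (225,200)). The arm hides part of the view, so I'll withdraw it and check again.

servo_tool --plan '[[1,[0,4,0],[0,0,0]],[1,[0,4,0],[0,0,0]],[1,[0,4,0],[0,0,0]],[1,[0,4,0],[0,0,0]],[1,[0,4,0],[0,0,0]],[1,[0,3,0],[0,0,0]],[1,[0,0,0],[0,0,0]]]'

```text
time_s: 17.95
tool_pos: [0.5879, -0.2492, 0.2318]
tool_rot: [-179.9, -1.4, 8.0]
force: [-1.9, -0.5, -1.0]
grip_width: 0.0871
```

```bash
python3 -c "
from h import *
for n in('side','top'):
    c=cam(n); print(n); redc(c,.1,130)
    if n=='side': s=c
redc(s,.112,130)
cv2.imwrite('pics/s4.png',cv2.resize(s['image'][90:210,190:330],(700,600),interpolation=cv2.INTER_CUBIC))"
```

```text
side
red [508. 130.] 229 [0.8407 0.4704] (0.8217, 0.4803, 0.0638)
red [368. 202.] 147 [0.52   0.2438] (0.5198, 0.2443, 0.026)
red [334. 206.] 152 [0.4545 0.2359] (0.4551, 0.2361, 0.0269)
red [522. 212.] 218 [0.8113 0.1929] (0.8118, 0.1928, 0.0314)
red [681. 266.] 386 [1.0628 0.0331] (1.0657, 0.0173, 0.0963)
red [749. 276.] 84 [1.1758e+00 7.0000e-04] (1.1736, 0.0036, 0.0505)
red [336. 456.] 615 [ 0.4618 -0.2758] (0.4619, -0.2748, 0.0308)
red [367. 533.] 102 [ 0.5006 -0.3802] (0.5006, -0.3807, 0.0113)
red [555. 553.] 369 [ 0.7255 -0.4202] (0.7257, -0.4199, 0.0206)
top
red [126. 150.] 2338 [0.7975 0.4799] (0.7971, 0.4807, 0.0732)
red [267. 142.] 432 [0.8124 0.2448] (0.8125, 0.2452, 0.0307)
red [638. 195.] 229 [ 0.7281 -0.3582] (0.7282, -0.358, 0.0219)
red [276. 245.] 233 [0.6427 0.2251] (0.6428, 0.2269, 0.0779)
red [260. 323.] 362 [0.5152 0.2488] (0.513, 0.2561, 0.0366)
red [ 41. 331.] 323 [0.4979 0.6113] (0.4973, 0.6119, 0.0274)
red [378. 329.] 99 [0.5073 0.0576] (0.5063, 0.0577, 0.0217)
red [260. 361.] 419 [0.4532 0.2473] (0.4616, 0.2507, 0.0403)
red [559. 363.] 467 [ 0.4574 -0.2313] (0.4574, -0.2311, 0.0305)
red [508. 130.] 229 [0.8354 0.4521] (0.8167, 0.4617, 0.0627)
red [368. 202.] 147 [0.5202 0.2293] (0.52, 0.2298, 0.0256)
red [334. 206.] 152 [0.4558 0.2216] (0.4564, 0.2218, 0.0265)
red [522. 212.] 218 [0.8065 0.1793] (0.807, 0.1793, 0.0309)
red [681. 266.] 386 [1.0536 0.0222] (1.0565, 0.0068, 0.0946)
red [749. 276.] 84 [ 1.1647 -0.0096] (1.1626, -0.0067, 0.0496)
red [336. 456.] 615 [ 0.463  -0.2813] (0.4631, -0.2803, 0.0302)
red [367. 533.] 102 [ 0.5012 -0.3839] (0.5011, -0.3844, 0.0111)
red [555. 553.] 369 [ 0.7222 -0.4233] (0.7224, -0.423, 0.0202)
```

View pics/s4.png

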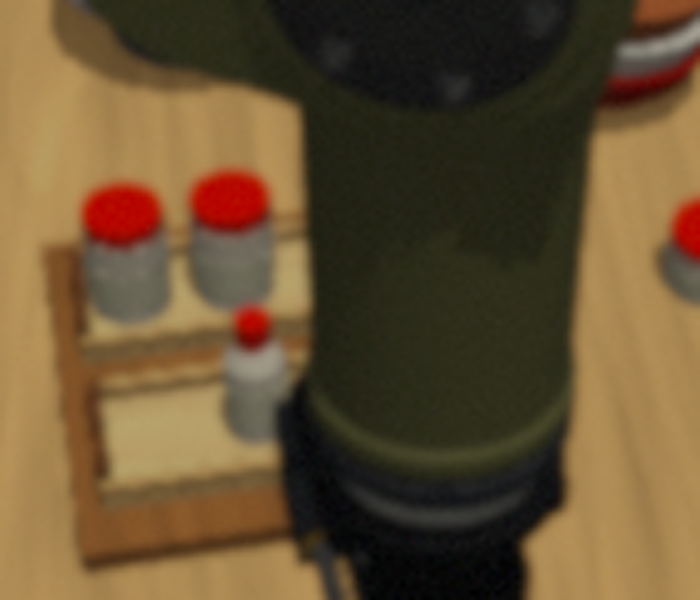

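Both jars stand upright in the lane (lids at (122,212) and (230,200)) and the bottle is undisturbed at (255,375). The side camera puts the jars 66 mm apart, at x ≈ 0.031 and 0.097 m in the lane's frame. I'm handing the job in.

```bash
python3 -c "
from h import *
print(env.sign_off(), env.get_obs()['time_s'])"
```

```text
the job is handed in; nothing more can be done
the job is handed in; nothing more can be done
```

The old jar now stands at the stop and the new jar stands behind it in the same lane. I handed the job in at about 18 s of the 53 s allowed. I lifted the old jar slightly and carried it along the lane to the stop. Only then did I pick up the new jar from the table and set it down behind.

Last checks, from the side camera:
- **Old jar:** upright, its centre about 31 mm from the stop's face, so roughly 5 mm of clearance.
- **New jar:** upright, its centre about 97 mm from the stop. The centres are 66 mm apart, a gap of about 14 mm. Both jars are within about 2 mm of the lane's middle.
- **Bottle:** standing, and it looks where it was in the side picture. I did not measure its position again at the end.
- **Arm:** well clear and touching nothing, gripper open.

**Disagreements and peaks:**
- In the last top view, patches of red ran into the jar lids. Its jar positions were off by up to about 11 mm across the lane, so I relied on the side camera.
- My two fits of the lane differ by about 3 mm, so the positions above carry that uncertainty.
- Each jar was pressed onto the lane floor with about 31 N at the wrist for a moment before release, below the 120 N limit.

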